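# Fit the drill-jig cover over its locating pin and hold it down

### The job

Pick the jig cover up by its handle and lay it on the drill jig, between the side rails and lying over the locating pin, with the handle a couple of centimetres short of the pin. Slide it along the rails until its bore drops over the hidden pin, then press it fully down on to the metal strip against the sprung lifter bars. Finish still holding the cover pressed down, ready for drilling, and leave the drill, spray can, bolt bin and wrench where they are.

Things in the scene. Friction and masses are not known exactly. Their poses are not given: they have to be found in the camera images.
- pin (a point): On the axis of the drill jig's upright steel locating pin, level with the top of the 30 mm wide aluminium strip (23 mm above the bench) on which the cover finally lies. The x axis runs along strip and side rails, z up. The pin is 12 mm in diameter and stands 11 mm above this point; its top 3 mm taper to 7 mm. The strip's own hole sits over it.
- jig: The drill jig, screwed to the bench: dark steel base 200 x 100 x 18 mm, from x = -115 to +85 mm of the pin, with feet at its ends. Two steel side rails along x, 68 mm apart inside, rise straight to about 16 mm above the strip, then flare outwards up to 27 mm. Origin on the bench under the pin, 23 mm below pin, same axes.
- lifter (a joint): How far the two sprung steel lifter bars are pushed down (m). They lie on either side of the strip, 130 x 10 mm each, x = -75 to +55 mm of the pin. 0: up, tops 8 mm above the strip, 3 mm below the pin's tip; 0.008: flush with the strip. The spring gives 7 N up, 14 N flush: more than the cover's weight, so it rises when let go.
- cover: The loose jig cover, lying flat on the bench: aluminium plate 120 x 64 x 18 mm (x, y, z) with a black bow handle on top, about 0.42 kg. Origin at the centre of its underside, x along its length and handle, z up. Both ends are alike: it goes on either way round, its length along the rails. Two small steel drill bushes near each end.
- cover_grip (a point): Centre of the handle's bar, 42 mm above the cover's underside and right above its bore. The bar runs along the cover's x: 80 mm long, 22 mm wide (y), 18 mm tall, its underside 15 mm above the plate, on two round posts at x = +-30 mm.
- cover_bore (a point): Centre of the mouth of the blind bore in the cover's underside, in the middle of the plate below the handle, not visible from above. Bore 13.6 mm in diameter, 14 mm deep, with a 2 mm chamfer at its mouth.
- drill: Bystander: grey and black cordless hand drill standing on its battery, 215 mm tall. Origin under its battery.
- spray_can: Bystander: grey aerosol can, 66 mm in diameter, 190 mm tall, standing. Origin under its centre.
- bolt_bin: Bystander: yellow open-fronted parts bin with bolts, 150 x 100 x 70 mm. Origin under its centre.
- wrench: Bystander: steel wrench 180 mm long lying on the bench. Origin under its middle.
Things that resemble listed ones, but are neither listed nor needed, are in the scene too. Of the things like the cover, leave any that is brown, green or purple; of the rest the larger one is meant.

How it is judged:
On the way, in this order (a step that is already met when the one before it is completed fails the run):
1. the cover is laid level on the jig over the pin, its bore 8 to 50 mm short of the pin and touching the jig (horizontal distance between cover_bore and pin between 0.008 and 0.05 m and y of cover_bore in the frame of pin between -0.006 and 0.006 m and z of cover_bore in the frame of pin between 0.003 and 0.016 m and angle between cover's own z axis and vertical below 0.15 rad and contact force between cover and jig above 0.5 N), for 0.1 s.
2. slid along, the cover drops over the pin (horizontal distance between cover_bore and pin below 0.0025 m and z of cover_bore in the frame of pin below 0.0092 m), for 0.1 s.
At the end, for the whole second after the job is handed in: The cover is on the pin (bore within 2 mm of the pin's axis), flat (0.04 rad) and along the rails (0.1 rad), its underside within 1.5 mm of the strip with the lifter bars pushed down at least 6.5 mm, still, and the fingers are still on it with more than 4 N (horizontal distance between cover_bore and pin below 0.002 m and z of cover_bore in the frame of pin between -0.003 and 0.0015 m and angle between cover's own z axis and vertical below 0.04 rad and angle between the x axis of cover and the x axis of jig, either way round below 0.1 rad and value of joint lifter above 0.0065 m and contact force between the fingers and cover above 4 N and linear speed of cover below 0.02 m/s); the arm keeps its last pose, push and grip.
It fails at once if a bystander is moved more than 3 cm (distance of any of drill, spray_can, bolt_bin, wrench from where it was at the start of the episode above 0.03 m).
It also fails if it takes over 42 s, if anything falls off the work surface, if the arm or the gripper's body presses on something with over 40 N, if the wrist force passes 120 N, or if a joint passes its speed limit or range.

### The arm

A 6-joint arm with a two-finger parallel gripper is mounted at the origin on the work surface. World frame = base frame: x ahead of the robot, y to its left, z up, the work surface at z = 0. Lengths are in m, angles in rad, forces in N, time in s.
With the tool pointing down it reaches from about 0.3 to 0.875 m from the base axis. Payload 6.4 kg.
Tool frame: the origin (TCP) lies between the finger pads; the fingertips stand tip_extent ahead of it and the grasp point (between the pads) lies 5 mm behind it (tip_extent is the distance from the TCP to the fingertips, in m); z points along the fingers, y is the direction in which the jaws open and shut (so a half turn about z gives the same grasp; the last joint's range is limited). The gripper opens to 85 mm and grips with 20 to 120 N. Pads are 22 mm wide; open, the fingers measure 114 mm over their backs; the gripper's body (76 mm by 85 mm) begins 54 mm behind the grasp point. The pads swing forward as they close: fully open they stand 13 mm farther back than shut.
Start: joints at [1.111, 0.181, 1.607, -0, 1.354, -0.206], TCP at [0.144, 0.557, 0.245] pointing down, gripper open.
Joint ranges: [-2.99, 2.99], [-0.89, 2.07], [0.3, 2.58], [-1.14, 4.28], [0, 2.63], [-3.12, 3.12]. Speed limits (rad/s): [2.57, 2.57, 3.01, 3.14, 3.14, 3.14].

### API

Orientations are given as a unit quaternion [w, x, y, z].
In Python, from bench import * gives the robot as it stands.
- The arm moves only by the shell command python3 -m jog 'ROWS'. ROWS is JSON, a list of rows, each a list of 3 entries, a list of its own where there are three numbers: the shift along the tool's x, y, z in mm, then the turn, a rotation vector about the tool's x, y, z in rad, then the opening, from 0 (shut) to 1 (fully open). A call has 1 to 20 rows; each row is the pose to reach, as a shift and turn from the pose measured when the call began, along the tool's axes at that moment; what a row does not reach only later rows make up. A row lasts 1/12 s, in which the tool goes at most 41.7 mm and 7.16 degrees, less where a joint would pass 70% of its speed; a pose out of reach is approached as far as the arm can. A call with a gripper value outside its range is refused whole. The fingers move at their own pace and stop on an object; the grip force is fixed at half the most. Time passes only in rows, so rows that repeat a pose let the fingers close. It gives the time, the measured TCP pose, the force and the opening at its end, in the units of the state.
- get_obs(): the state, without advancing time (a new reading comes with each control period).
- camera(name): name is "scene" or "top" or "wrist"; returns (picture, depth): 420x560x3 uint8, red, green, blue; 420x560 float32, m along the optical axis (not along the pixel's ray), 0 where there is no reading.
- get_calibration(name): a dict with "fx", "fy", "cx", "cy" (pixels), "k1" (the pictures are not rectified: a ray, as slopes to the right and down, at radius r is drawn at 1 + k1 r^2 times it, then the intrinsics apply), "world_from_camera" (4x4, takes a point from camera to world coordinates). Camera axes: x right, y down, z forward; pixel columns grow to the right and rows downward; lengths in m; the calibration is good to about 2 mm. A picture is of the moment at which its call begins: read the wrist's pose just before it. get_calibration takes no time and is no camera call; for the wrist camera it gives the pose at the moment of the call.
- hand_in(): hands the job in, once; it reports no verdict.
The state is a dict: "time_s": time; "q": joint angles; "dq": joint speeds; "joint_efforts": joint torques, N m; "eef_pos": TCP position; "eef_rot": TCP orientation; "wrist_force": force on the tool from outside, world axes, zero at the start; "torque": the same for the moment, N m; "opening": opening from 0.0 (shut) to 1.0 (fully open).
Only numpy, scipy, OpenCV 4.12 (cv2) and the standard library are available. Lean on these libraries where they do the work, as an engineer would, in place of code of your own. Each camera call takes 0.05 s, during which the arm holds its last target.

## Working session

There is one attempt and no reset: what is moved stays moved. The work goes in short steps, Python scripts to look and compute and a shell command to move; the robot and the scene stay as the last step left them, time stands still between calls to the robot, and variables do not carry over. Pictures are saved under pics/ and viewed, and the job is handed in when it is done.

```bash
ls; mkdir -p pics
cat > h.py <<'E'
from bench import *
import numpy as np, cv2
def snap(n,f):
    c=get_calibration(n); p,d=camera(n)
    cv2.imwrite(f'pics/{f}.png',p[:,:,::-1]); np.savez(f'pics/{f}.npz',p=p,d=d,T=np.array(c['world_from_camera']),k=np.array([c['fx'],c['fy'],c['cx'],c['cy'],c['k1']]))
def ray(z,u,v):
    fx,fy,cx,cy,k1=z['k']; K=np.array([[fx,0,cx],[0,fy,cy],[0,0,1.]])
    q=cv2.undistortPoints(np.array([[[u,v]]],float),K,np.array([k1,0,0,0.]))[0,0]
    return q
def atz(f,u,v,h):
    z=np.load(f'pics/{f}.npz'); q=ray(z,u,v); T=z['T']; d=T[:3,:3]@[q[0],q[1],1]; o=T[:3,3]
    return o+d*(h-o[2])/d[2]
def dep(f,u,v,r=1):
    z=np.load(f'pics/{f}.npz'); q=ray(z,u,v); T=z['T']; w=z['d'][v-r:v+r+1,u-r:u+r+1]; w=w[w>0]
    m=np.median(w); return T[:3,:3]@(np.array([q[0],q[1],1])*m)+T[:3,3]
def crop(f,u0,v0,u1,v1,s,g):
    p=cv2.imread(f'pics/{f}.png')[v0:v1,u0:u1]; cv2.imwrite(f'pics/{g}.png',cv2.resize(p,None,fx=s,fy=s,interpolation=cv2.INTER_CUBIC))
E
python3 - <<'E'
from h import *
o=get_obs(); print(o)
snap('top','t0'); snap('scene','s0')
for n in('top','scene'): print(get_calibration(n))
E
```

```text
pics
{'time_s': 0.0, 'q': array([ 1.11069206e+00,  1.81533290e-01,  1.60802876e+00,  2.02976453e-05,
        1.35381413e+00, -2.06310612e-01]), 'dq': array([-0.0005224 , -0.0014777 , -0.0005422 ,  0.00086259,  0.00163668,
        0.00061366]), 'joint_efforts': array([-8.19987181e-04, -4.44901586e+01, -3.51314092e+01, -4.80804629e-04,
        9.36078111e-03,  4.06243521e-05]), 'eef_pos': array([0.14410728, 0.55609001, 0.24437847]), 'eef_rot': array([-3.01037401e-04,  1.26558659e-01,  9.91958724e-01, -8.39471907e-04]), 'wrist_force': array([-0.06225641, -0.21348118, -0.17495245]), 'torque': array([-0.02871233,  0.01230118,  0.03871272]), 'opening': 1.0002507803667697}
{'fx': 419.7224849724445, 'fy': 419.7224849724445, 'cx': 276.22757105245523, 'cy': 211.91090472129068, 'k1': -0.014707964601190582, 'world_from_camera': array([[-0.01492536, -0.98113953,  0.19272376,  0.32578842],
       [-0.99970008,  0.01089993, -0.02193053,  0.01240057],
       [ 0.01941624, -0.19299328, -0.98100795,  1.3116225 ],
       [ 0.        ,  0.        ,  0.        ,  1.        ]])}
{'fx': 542.9485609500401, 'fy': 542.9485609500401, 'cx': 276.6457305197761, 'cy': 205.48747463992729, 'k1': -0.16458254137788722, 'world_from_camera': array([[-0.6849606 ,  0.62723516, -0.37068184,  1.27665812],
       [ 0.72856619,  0.59281681, -0.34316111,  0.67776753],
       [ 0.00450371, -0.50511809, -0.86303849,  1.71526223],
       [ 0.        ,  0.        ,  0.        ,  1.        ]])}
```

View pics/t0.png

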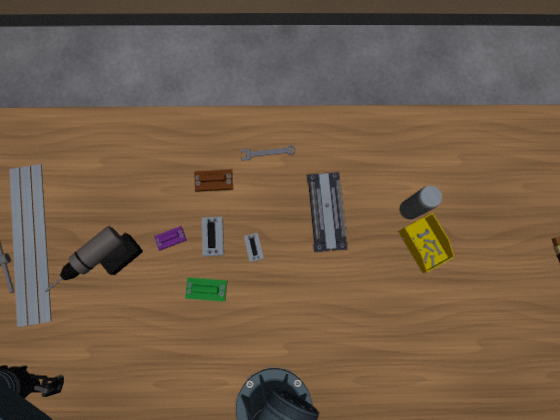

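View pics/s0.png

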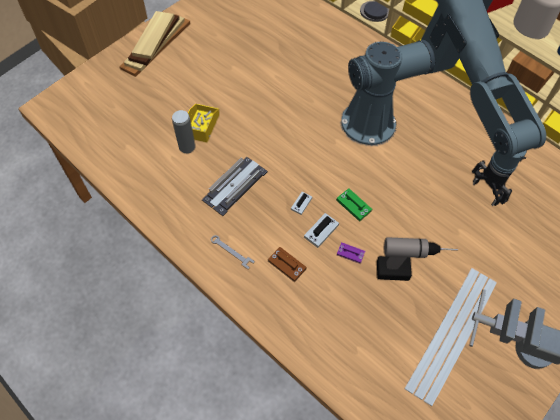

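The top view shows the larger grey cover at about (212,236), a smaller grey decoy at (254,247), and the jig at (327,211). The drill is near (105,250), the wrench at (268,152), the can at (420,203) and the bin at (428,243).

Run:
```python
from h import *
crop('t0',180,195,270,275,8,'t0c'); crop('t0',290,160,365,260,6,'t0j')
for n,u,v in [('handle',212,236),('plate',205,236),('pin',327,205),('strip',327,225),('rail',313,212)]: print(n,dep('t0',u,v))
```

```text
handle [0.50163867 0.17944724 0.04981981]
plate [0.50638006 0.20534897 0.01765863]
pin [ 0.5974876  -0.17531368  0.03172136]
strip [ 0.5351792  -0.17378655  0.02550431]
rail [ 0.57805462 -0.13209666  0.01953897]
```

View pics/t0c.png

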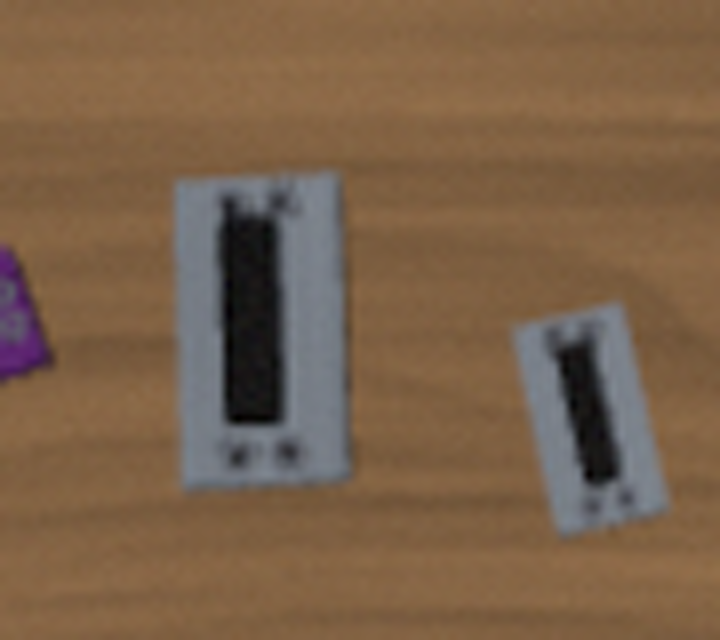

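View pics/t0j.png

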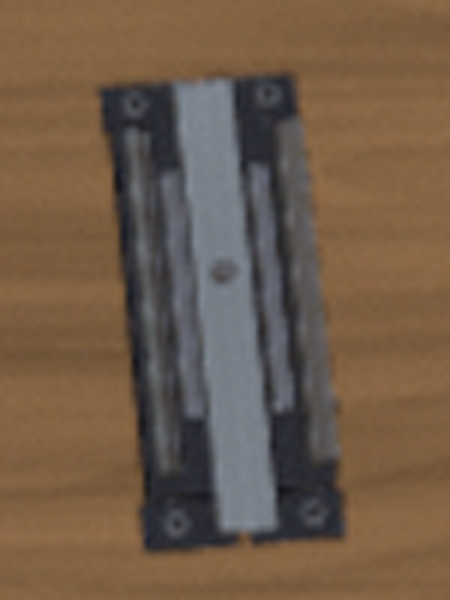

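Run:
```python
from h import *
import bench; print([n for n in dir(bench) if not n.startswith('_')]); 
try: print(bench.tip_extent)
except Exception as e: print(e)
c=lambda u,v:(180+u/8-.5+.06,195+v/8-.5+.06)
P=[atz('t0',*c(*p),.018)[:2] for p in [(175,180),(340,173),(352,482),(182,490)]]
P=np.array(P); print(P,P.mean(0)); print('len',np.linalg.norm(P[0]-P[3]),np.linalg.norm(P[1]-P[2]),'wid',np.linalg.norm(P[0]-P[1]),np.linalg.norm(P[3]-P[2]))
for a,b in((3,0),(2,1)): d=P[a]-P[b]; d=-d; print('yaw',np.degrees(np.arctan2(d[1],d[0])))
H=np.array([atz('t0',*c(*p),.051)[:2] for p in [(222,213),(275,212),(284,420),(228,423)]]);print(H.mean(0)); d=H[:2].mean(0)-H[2:].mean(0);print('hyaw',np.degrees(np.arctan2(d[1],d[0])),np.linalg.norm(d))
j=lambda u,v:(290+u/6-.42,160+v/6-.42)
print('pin',atz('t0',*j(224,270),.034))
A=atz('t0',*j(204,82),.023);B=atz('t0',*j(247,531),.023);d=A-B;print('strip',A,B,np.degrees(np.arctan2(d[1],d[0])),np.linalg.norm(d))
Q=np.array([atz('t0',*j(*p),.018)[:2] for p in [(102,88),(296,76),(343,535),(147,550)]]);print(Q,Q.mean(0));
for a,b in((0,3),(1,2)): d=Q[a]-Q[b]; print(np.degrees(np.arctan2(d[1],d[0])),np.linalg.norm(d))
```

```text
['MotionError', 'camera', 'get_calibration', 'get_obs', 'hand_in', 'tip_extent']
0.014
[[0.56612771 0.21745934]
 [0.56818428 0.15315858]
 [0.44736232 0.14738354]
 [0.44511925 0.21247371]] [0.50669839 0.18261879]
len 0.12111111898194475 0.12095990613773601 wid 0.0643336365040671 0.06512880591293274
yaw 2.3592894134942295
yaw 2.736536881880299
[0.5072738  0.18212332]
hyaw 2.872944120467345 0.07979516341466096
pin [ 0.59834694 -0.17475961  0.034     ]
strip [ 0.70317531 -0.16962921  0.023     ] [ 0.46331818 -0.1829949   0.023     ] 3.1894251715795088 0.24022923881732905
[[ 0.70180376 -0.115602  ]
 [ 0.70753678 -0.21985929]
 [ 0.46112424 -0.2334324 ]
 [ 0.45472104 -0.13168823]] [ 0.58129646 -0.17514548]
3.724964217493879 0.24760580793452872
3.1528299556728814 0.24678607501371316
```

```bash
cat >> h.py <<'E'
from scipy.spatial.transform import Rotation as R
def go(x,y,z,yaw):
    "shift(mm) and turn to reach TCP x,y,z with tool down, tool x at world angle 180+yaw deg"
    o=get_obs(); w=o['eef_rot']; r=R.from_quat([w[1],w[2],w[3],w[0]])
    s=r.inv().apply(np.array([x,y,z])-o['eef_pos'])*1000
    a=np.radians(180+yaw); t=R.from_matrix(np.array([[np.cos(a),np.sin(a),0],[np.sin(a),-np.cos(a),0],[0,0,-1]]).T)
    print('pos',o['eef_pos'].round(4),'shift',s.round(1),'turn',(r.inv()*t).as_rotvec().round(4),'F',o['wrist_force'].round(2),'t',round(o['time_s'],2))
E
python3 -c "
from h import *
go(.507,.182,.2,2.7)"
```

```text
pos [0.1441 0.5561 0.2445] shift [-445.2 -271.    44.7] turn [-0.0015 -0.0006 -0.301 ] F [ 0.38  0.6  -0.91] t 0.1
```

```bash
python3 -m jog '[[[-20,-12,0],[0,0,-0.02],1],[[-50,-30,0],[0,0,-0.04],1],[[-83,-50,0],[0,0,-0.07],1],[[-116,-70,0],[0,0,-0.1],1],[[-149,-90,0],[0,0,-0.13],1],[[-182,-110,0],[0,0,-0.16],1],[[-215,-130,0],[0,0,-0.18],1],[[-248,-150,0],[0,0,-0.2],1],[[-281,-170,0],[0,0,-0.22],1],[[-314,-190,0],[0,0,-0.24],1],[[-347,-210,5],[0,0,-0.26],1],[[-380,-230,12],[0,0,-0.28],1],[[-410,-250,22],[0,0,-0.3],1],[[-432,-263,34],[0,0,-0.301],1],[[-445,-271,44],[0,0,-0.301],1],[[-445,-271,44],[0,0,-0.301],1],[[-445,-271,44],[0,0,-0.301],1]]'
python3 - <<'E'
from h import *
snap('wrist','w1'); go(.507,.182,.2,2.7); print(get_calibration('wrist'))
E
```

```text
time_s: 1.52
eef_pos: [0.506, 0.1819, 0.1996]
eef_rot: [-0.002, -0.023, 1.0, -0.001]
wrist_force: [-0.3, 0.7, 0.3]
opening: 0.999
pos [0.506  0.1827 0.2004] shift [-1.  -0.7  0.4] turn [-0.0009 -0.0024  0.    ] F [ 0.18  0.53 -0.1 ] t 1.57
{'fx': 368.47744678772915, 'fy': 368.47744678772915, 'cx': 275.0685954333703, 'cy': 210.15797606191703, 'k1': -0.07923368960549511, 'world_from_camera': array([[-4.75654341e-02,  9.46974794e-01,  3.17767634e-01,
         4.23353168e-01],
       [ 9.98868031e-01,  4.52315440e-02,  1.47228949e-02,
         1.78652873e-01],
       [-4.30910353e-04,  3.18108232e-01, -9.48054306e-01,
         3.29324706e-01],
       [ 0.00000000e+00,  0.00000000e+00,  0.00000000e+00,
         1.00000000e+00]])}
```

View pics/w1.png

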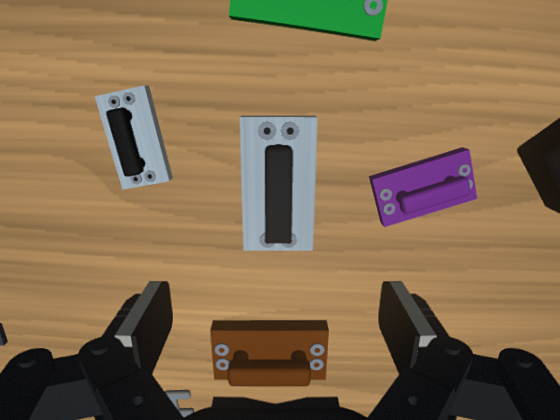

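The wrist view shows the grey cover centred, with plate corners at about (240,116), (317,116), (313,250) and (243,250). The black bar runs from (279,145) to (277,243).

Run:
```python
from h import *
crop('w1',230,105,330,260,5,'w1c')
P=np.array([atz('w1',*p,.018)[:2] for p in [(240,116),(317,116),(313.5,250),(243,250)]])
print(P,P.mean(0)); print([np.linalg.norm(P[i]-P[(i+1)%4]) for i in range(4)])
for a,b in((3,0),(2,1)): d=P[a]-P[b]; print('yaw',np.degrees(np.arctan2(d[1],d[0])))
print(dep('w1',278,195),dep('w1',250,195))
```

```text
[[0.44689786 0.15002332]
 [0.44394306 0.21337698]
 [0.56435286 0.21990971]
 [0.56736701 0.154849  ]] [0.5056402  0.18453975]
[np.float64(0.06342252962065831), np.float64(0.12058688227554597), np.float64(0.06513049039686178), np.float64(0.12056576566961559)]
yaw 2.2938950070652577
yaw 3.105488622082938
[0.50361582 0.18387807 0.05094111] [0.51421287 0.16003792 0.01810929]
```

View pics/w1c.png

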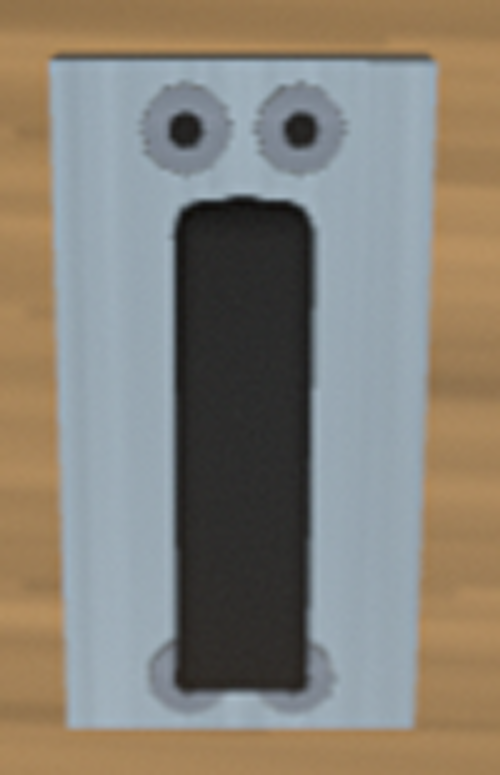

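```bash
python3 -c "
from h import *
go(.506,.1835,.037,2.7)"
```

```text
pos [0.506  0.1827 0.2004] shift [ -0.5   1.  163.4] turn [-0.0009 -0.0024  0.    ] F [ 0.18  0.53 -0.1 ] t 1.57
```

```bash
python3 -m jog '[[[0,1,20],[-0.001,-0.002,0],1],[[0,1,50],[-0.001,-0.002,0],1],[[0,1,85],[-0.001,-0.002,0],1],[[0,1,118],[-0.001,-0.002,0],1],[[0,1,142],[-0.001,-0.002,0],1],[[0,1,156],[-0.001,-0.002,0],1],[[0,1,163],[-0.001,-0.002,0],1],[[0,1,163],[-0.001,-0.002,0],1]]'
python3 -m jog '[[[0,0,0],[0,0,0],0],[[0,0,0],[0,0,0],0],[[0,0,0],[0,0,0],0],[[0,0,0],[0,0,0],0],[[0,0,0],[0,0,0],0],[[0,0,0],[0,0,0],0],[[0,0,0],[0,0,0],0],[[0,0,0],[0,0,0],0]]'
```

```text
time_s: 2.23
eef_pos: [0.504, 0.1847, 0.0365]
eef_rot: [-0.001, -0.025, 1.0, 0.0]
wrist_force: [-0.6, 0.2, -0.1]
opening: 0.998
time_s: 2.9
eef_pos: [0.5046, 0.1847, 0.0374]
eef_rot: [-0.001, -0.024, 1.0, 0.0]
wrist_force: [-1.2, 0.3, 7.0]
opening: 0.241
```

```bash
python3 -m jog '[[[0,0,-5],[0,0,0],0],[[0,0,-15],[0,0,0],0],[[0,0,-35],[0,0,0],0],[[0,0,-65],[0,0,0],0],[[0,0,-95],[0,0,0],0],[[0,0,-120],[0,0,0],0],[[0,0,-130],[0,0,0],0],[[0,0,-130],[0,0,0],0]]'
python3 - <<'E'
from h import *
snap('wrist','w2'); go(.43,-.184,.23,3.3)
E
```

```text
time_s: 3.57
eef_pos: [0.5066, 0.1849, 0.1705]
eef_rot: [0.002, -0.024, 1.0, 0.0]
wrist_force: [0.3, 0.1, -3.6]
opening: 0.25
pos [0.5052 0.1847 0.1681] shift [  93.1 -364.6  -62.1] turn [ 0.0004  0.0006 -0.0088] F [-0.26 -0.26 -4.5 ] t 3.62
```

View pics/w2.png

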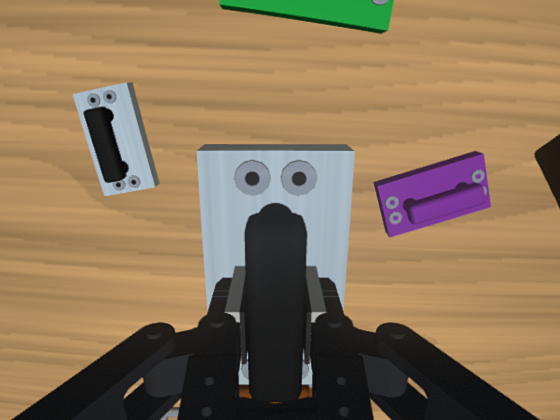

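The cover is held, with its near top edge at about (197,151) to (355,151), and the 4.2 N load matches its weight. Next I'll measure its pose in the hand and carry it back short of the jig.

```bash
python3 - <<'E'
from h import *
crop('w2',190,135,360,215,4,'w2c')
z=.1690-.0195
for p in [(197,151),(354.5,151),(252,178),(298.5,178)]: print(atz('w2',*p,z))
E
python3 -m jog '[[[5,-20,-8],[0,0,0],0],[[14,-55,-22],[0,0,0],0],[[24,-94,-40],[0,0,0],0],[[34,-133,-55],[0,0,0],0],[[44,-172,-62],[0,0,-0.003],0],[[54,-210,-62],[0,0,-0.006],0],[[64,-249,-62],[0,0,-0.008],0],[[74,-287,-62],[0,0,-0.009],0],[[84,-322,-62],[0,0,-0.009],0],[[90,-350,-62],[0,0,-0.009],0],[[93,-364,-62],[0,0,-0.009],0],[[93,-364,-62],[0,0,-0.009],0],[[93,-364,-62],[0,0,-0.009],0]]'
python3 - <<'E'
from h import *
snap('wrist','w3'); go(.43,-.184,.23,3.3)
E
```

```text
[0.45032089 0.15013467 0.1495    ]
[0.44716066 0.21436991 0.1495    ]
[0.4605928  0.17293169 0.1495    ]
[0.45964397 0.19227091 0.1495    ]
time_s: 4.7
eef_pos: [0.4288, -0.1832, 0.2276]
eef_rot: [-0.001, -0.028, 1.0, 0.002]
wrist_force: [0.7, 0.1, -4.6]
opening: 0.249
pos [ 0.4291 -0.1825  0.2279] shift [-0.8 -1.5 -2.1] turn [ 0.0035 -0.0021 -0.0007] F [ 0.49  0.96 -4.33] t 4.75
```

View pics/w3.png

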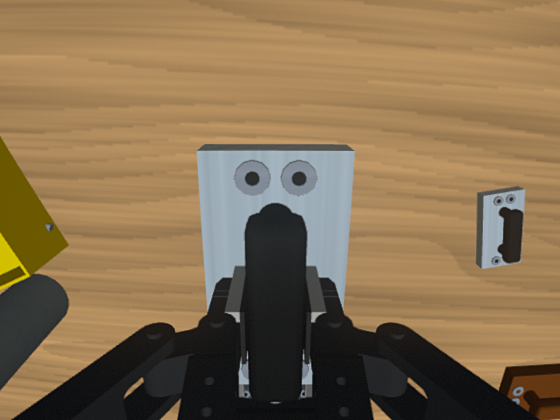

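View pics/w2c.png

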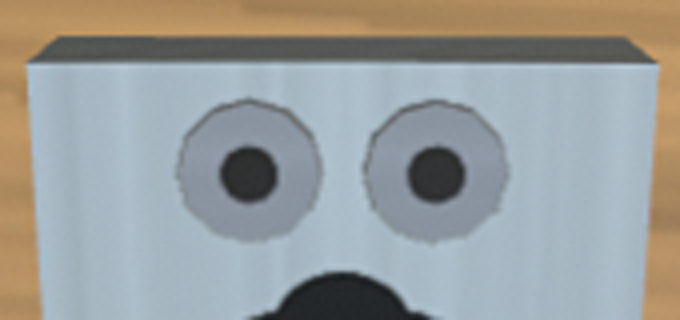

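The jig is hidden behind the hand in this view, so I'll cross-check the pin in the first scene picture.

Run:
```python
from h import *
crop('s0',195,150,275,220,9,'s0j')
```

```text
(no output)
```

View pics/s0j.png

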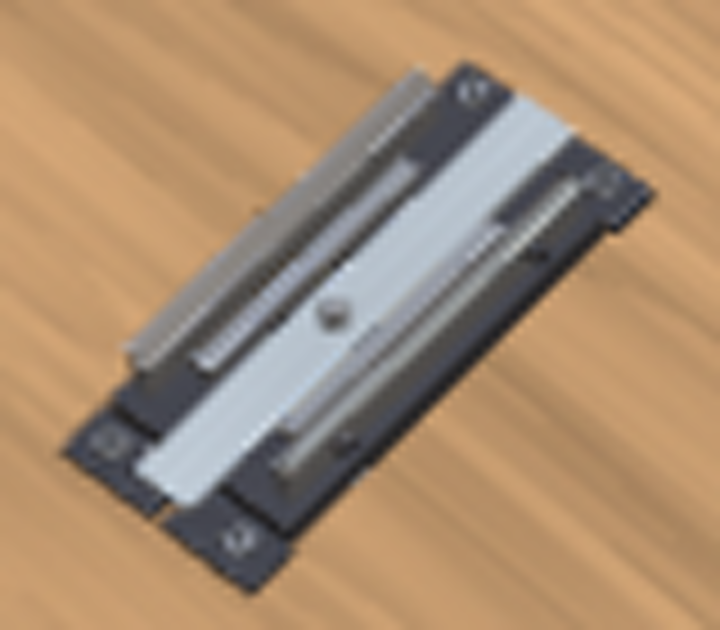

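Run:
```python
from h import *
j=lambda u,v:(195+u/9-.45,150+v/9-.45)
print('pin',atz('s0',*j(333,308),.034), 'base', atz('s0',*j(333,322),.023))
A=atz('s0',*j(159,486),.023);B=atz('s0',*j(543,112),.023);d=A-B;print(A,B,np.degrees(np.arctan2(d[1],d[0])),np.linalg.norm(d))
# top rails: inner edges via lifter bars mean
j=lambda u,v:(290+u/6-.42,160+v/6-.42)
for p in [(172,170),(258,165),(285,410),(193,417)]: print(atz('t0',*j(*p),.031))
```

```text
pin [ 0.60104339 -0.17464879  0.034     ] base [ 0.60139342 -0.17533935  0.023     ]
[ 0.70432572 -0.17043548  0.023     ] [ 0.46724182 -0.18605611  0.023     ] 3.7695703029915237 0.23759794017956287
[ 0.65299512 -0.1498622   0.031     ]
[ 0.65526398 -0.19530977  0.031     ]
[ 0.52477734 -0.20395115  0.031     ]
[ 0.52170086 -0.15620894  0.031     ]
```

```bash
python3 -c "
from h import *
go(.573,-.1765,.11,3.4)"
```

```text
pos [ 0.4291 -0.1825  0.2279] shift [-144.2   -2.6  117.6] turn [ 0.0035 -0.0021 -0.0024] F [ 0.49  0.96 -4.33] t 4.75
```

```bash
python3 -m jog '[[[-15,0,8],[0.002,-0.001,-0.002],0],[[-40,-1,25],[0.002,-0.001,-0.002],0],[[-68,-1,48],[0.002,-0.001,-0.002],0],[[-96,-2,72],[0.002,-0.001,-0.002],0],[[-122,-2,96],[0.002,-0.001,-0.002],0],[[-138,-2.5,110],[0.002,-0.001,-0.002],0],[[-144,-2.5,117],[0.002,-0.001,-0.002],0],[[-144,-2.5,117],[0.002,-0.001,-0.002],0],[[-144,-2.5,117],[0.002,-0.001,-0.002],0]]'
python3 - <<'E'
from h import *
snap('scene','s4');snap('wrist','w4'); snap('top','t4'); go(.573,-.1765,.072,3.4)
crop('s4',180,120,300,220,6,'s4c');crop('t4',280,150,380,260,5,'t4c')
E
```

```text
time_s: 5.5
eef_pos: [0.572, -0.1751, 0.11]
eef_rot: [-0.002, -0.03, 1.0, 0.001]
wrist_force: [-0.1, 0.4, -2.3]
opening: 0.244
pos [ 0.5727 -0.1765  0.112 ] shift [-0.3 -0.  40. ] turn [ 0.0005  0.0001 -0.0004] F [ 0.6   1.16 -3.43] t 5.65
```

View pics/s4c.png

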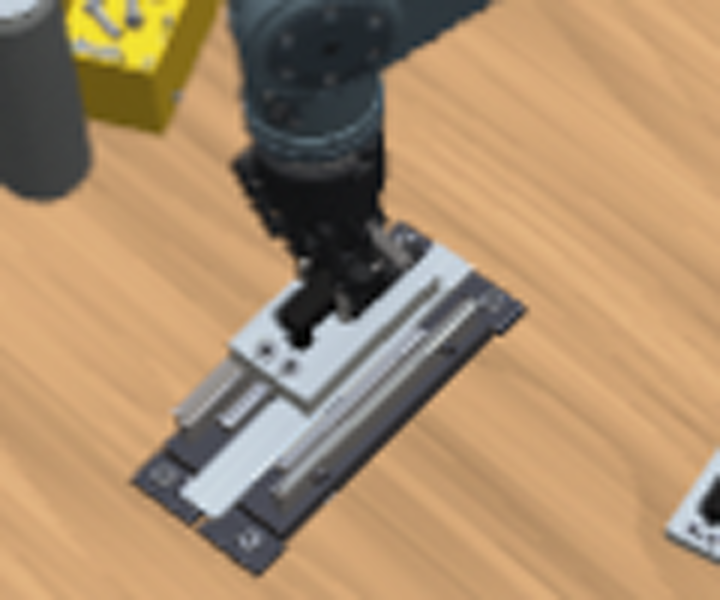

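View pics/w4.png

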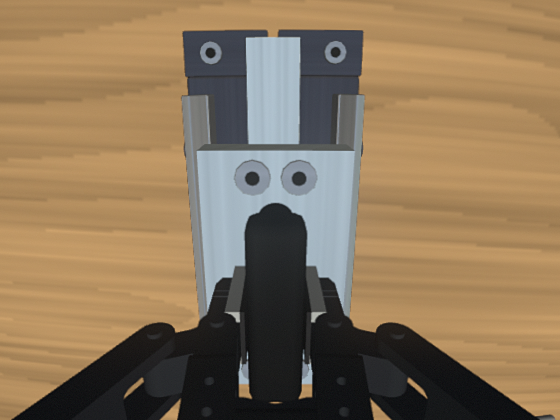

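View pics/t4c.png

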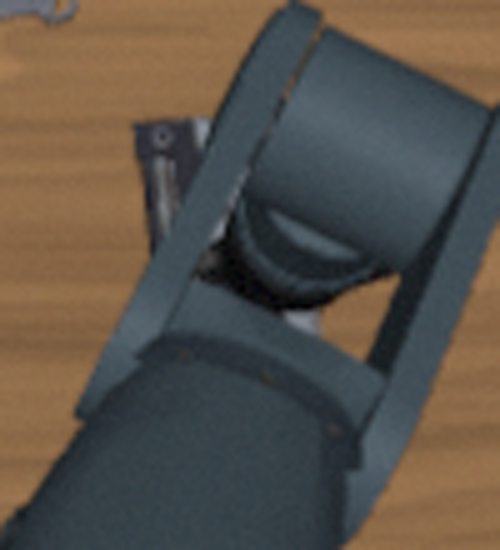

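The wrist view shows the cover above the jig. The strip end is at (246..299,37), the base end at (183..363,31), and the rails are at (182-210,96) and (337-364,96). The cover's near edge is at (197..355,151).

Run:
```python
from h import *
crop('w4',170,20,380,170,3.8,'w4c')
yaw=np.radians(3.4);ux=np.array([np.cos(yaw),np.sin(yaw)]);uy=np.array([-ux[1],ux[0]])
def s(n,u,v,h):
    p=atz('w4',u,v,h)[:2]; q=p-np.array([.5995,-.1748]); print(n,p.round(4),'along',(q@ux*1e3).round(1),'lat',(q@uy*1e3).round(1))
s('strip L',246,37.5,.023);s('strip R',299,37.5,.023)
s('stripmid L',247.5,140,.023);s('R',300,140,.023)
s('base L',183,31,.018);s('base R',363,31,.018)
s('railtopouterL',182,96,.05);s('railtopouterR',364,96,.05)
s('cov L',197,151,.0925);s('cov R',354.5,151,.0925)
```

```text
strip L [ 0.4643 -0.1981] along -136.4 lat -15.2
strip R [ 0.4625 -0.1692] along -136.4 lat 13.7
stripmid L [ 0.5201 -0.195 ] along -80.4 lat -15.5
R [ 0.5183 -0.1643] along -80.4 lat 15.3
base L [ 0.462  -0.2338] along -140.8 lat -50.7
base R [ 0.4559 -0.1336] along -140.9 lat 49.7
railtopouterL [ 0.4963 -0.2268] along -106.1 lat -45.8
railtopouterR [ 0.4908 -0.1363] along -106.2 lat 44.9
cov L [ 0.5159 -0.2107] along -85.6 lat -30.9
cov R [ 0.5121 -0.1474] along -85.6 lat 32.5
```

View pics/w4c.png

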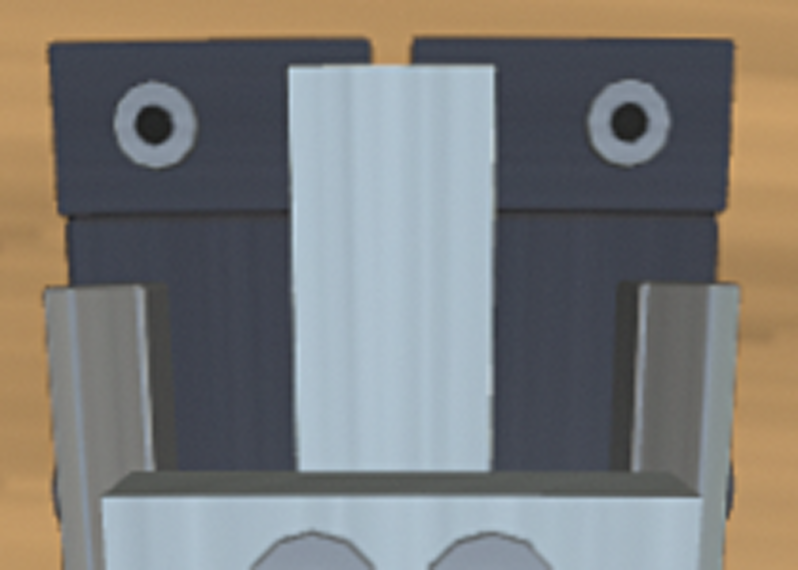

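```bash
python3 -m jog '[[[0,-1.2,6],[0,0,0],0],[[0,-1.2,16],[0,0,0],0],[[0,-1.2,26],[0,0,0],0],[[0,-1.2,33],[0,0,0],0],[[0,-1.2,37],[0,0,0],0],[[0,-1.2,37],[0,0,0],0]]'
python3 -c "
from h import *
go(.573,-.1777,.071,3.4)"
```

```text
time_s: 6.15
eef_pos: [0.5715, -0.1772, 0.073]
eef_rot: [-0.001, -0.029, 1.0, 0.001]
wrist_force: [0.3, 0.1, -3.6]
opening: 0.242
pos [ 0.5715 -0.1772  0.073 ] shift [-1.5 -0.6  2. ] turn [ 0.0022 -0.0026 -0.0006] F [ 0.26  0.11 -3.59] t 6.15
```

```bash
python3 -m jog '[[[0,0,1],[0,0,0],0],[[0,0,2],[0,0,0],0],[[0,0,2],[0,0,0],0]]'; python3 -m jog '[[[0,0,1],[0,0,0],0],[[0,0,1],[0,0,0],0]]'
python3 -c "
from h import *
snap('wrist','w5'); go(.573,-.1777,.071,3.4)"
```

```text
time_s: 6.4
eef_pos: [0.5718, -0.1773, 0.0715]
eef_rot: [-0.001, -0.029, 1.0, 0.001]
wrist_force: [0.4, -0.4, -3.6]
opening: 0.247
time_s: 6.57
eef_pos: [0.572, -0.1774, 0.0713]
eef_rot: [-0.001, -0.029, 1.0, 0.001]
wrist_force: [-3.6, 1.6, 2.7]
opening: 0.247
pos [ 0.5719 -0.1774  0.0712] shift [-1.  -0.4  0.2] turn [ 0.0016 -0.0019 -0.0003] F [-4.1   1.4   5.28] t 6.62
```

View pics/w5.png

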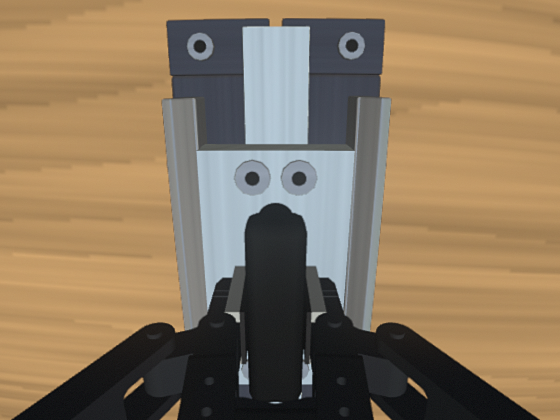

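```bash
python3 -m jog '[[[0,0,1],[0,0,0],0],[[-1,0,1],[0,0,0],0],[[-2.5,0,1],[0,0,0],0],[[-4,0,1],[0,0,0],0],[[-5.5,0,1],[0,0,0],0],[[-7,0,1],[0,0,0],0],[[-8.5,0,1],[0,0,0],0],[[-10,0,1],[0,0,0],0],[[-11.5,0,1],[0,0,0],0],[[-13,0,1],[0,0,0],0],[[-14.5,0,1],[0,0,0],0],[[-16,0,1],[0,0,0],0]]'
python3 -c "
from h import *
go(.573,-.1777,.071,3.4)"
```

```text
time_s: 7.62
eef_pos: [0.588, -0.177, 0.0713]
eef_rot: [-0.001, -0.03, 1.0, 0.0]
wrist_force: [-4.9, -0.6, 6.9]
opening: 0.247
pos [ 0.588  -0.177   0.0713] shift [15.   0.2  0.3] turn [ 0.0006 -0.0019 -0.0003] F [-4.89 -0.62  6.94] t 7.62
```

```bash
python3 -m jog '[[[-1,0,1],[0,0,0],0],[[-2,0,1],[0,0,0],0],[[-3,0,1],[0,0,0],0],[[-4,0,1],[0,0,0],0],[[-5,0,1],[0,0,0],0],[[-5,0,1],[0,0,0],0]]'; python3 -m jog '[[[0,0,1.2],[0,0,0],0],[[-1,0,1.2],[0,0,0],0],[[-1,0,1.2],[0,0,0],0]]'
```

```text
time_s: 8.12
eef_pos: [0.5934, -0.1767, 0.0704]
eef_rot: [-0.0, -0.029, 1.0, 0.0]
wrist_force: [0.3, 0.8, -2.2]
opening: 0.246
time_s: 8.37
eef_pos: [0.5948, -0.1765, 0.0689]
eef_rot: [-0.0, -0.03, 1.0, 0.0]
wrist_force: [0.5, 1.2, -2.1]
opening: 0.247
```

The height is dropping and the load has returned to the hanging weight, so the bore is entering the pin. I'll lower gently and watch the lateral force.

```bash
python3 -m jog '[[[0,0,1],[0,0,0],0],[[0,0,1.5],[0,0,0],0],[[0,0,1.5],[0,0,0],0]]'; python3 -m jog '[[[0,0,0.8],[0,0,0],0],[[0,0,1.2],[0,0,0],0],[[0,0,1.2],[0,0,0],0]]'
```

```text
time_s: 8.62
eef_pos: [0.5953, -0.1764, 0.0683]
eef_rot: [0.0, -0.03, 1.0, 0.0]
wrist_force: [-1.0, 2.0, 6.1]
opening: 0.242
time_s: 8.87
eef_pos: [0.5956, -0.1763, 0.0679]
eef_rot: [0.001, -0.03, 1.0, 0.0]
wrist_force: [-1.5, 1.8, 4.3]
opening: 0.247
```

```bash
python3 -m jog '[[[0,0,1.5],[0,0,0],0],[[0,0,2],[0,0,0],0],[[0,0,2],[0,0,0],0]]'; python3 -m jog '[[[0,0,1.5],[0,0,0],0],[[0,0,2],[0,0,0],0],[[0,0,2],[0,0,0],0]]'
python3 -c "
from h import *
go(.5956,-.1763,.06,3.4)"
```

```text
time_s: 9.12
eef_pos: [0.5959, -0.1762, 0.0666]
eef_rot: [0.001, -0.03, 1.0, 0.0]
wrist_force: [-0.3, 2.4, 5.2]
opening: 0.246
time_s: 9.37
eef_pos: [0.5961, -0.1761, 0.0654]
eef_rot: [0.001, -0.03, 1.0, 0.0]
wrist_force: [-1.5, 2.4, 6.6]
opening: 0.246
pos [ 0.5961 -0.1761  0.0654] shift [ 0.5 -0.2  5.4] turn [0.0004 0.0018 0.0002] F [-1.55  2.4   6.57] t 9.37
```

```bash
python3 -m jog '[[[0,0,1.5],[0,0,0],0],[[0,0,3],[0,0,0],0],[[0,0,4],[0,0,0],0],[[0,0,4],[0,0,0],0]]'; python3 -m jog '[[[0,0,1.5],[0,0,0],0],[[0,0,2.5],[0,0,0],0],[[0,0,3],[0,0,0],0],[[0,0,3],[0,0,0],0]]'
python3 -c "
from h import *
go(.5956,-.1763,.06,3.4)"
```

```text
time_s: 9.7
eef_pos: [0.5962, -0.1761, 0.0624]
eef_rot: [0.001, -0.03, 1.0, 0.0]
wrist_force: [-3.7, 2.9, 8.4]
opening: 0.243
time_s: 10.03
eef_pos: [0.5962, -0.176, 0.0608]
eef_rot: [0.001, -0.03, 1.0, 0.0]
wrist_force: [-4.0, 3.8, 11.2]
opening: 0.244
pos [ 0.5962 -0.176   0.0608] shift [ 0.6 -0.2  0.8] turn [0.0003 0.0015 0.0006] F [-3.98  3.82 11.23] t 10.03
```

```bash
python3 -m jog '[[[0,0,1.5],[0,0,0],0],[[0,0,3],[0,0,0],0],[[0,0,3],[0,0,0],0],[[0,0,3],[0,0,0],0]]'; python3 -m jog '[[[0,0,1.5],[0,0,0],0],[[0,0,3],[0,0,0],0],[[0,0,3],[0,0,0],0],[[0,0,3],[0,0,0],0]]'
python3 -c "
from h import *
snap('wrist','w6');snap('scene','s6');crop('s6',180,120,300,220,6,'s6c');go(.5956,-.1763,.06,3.4)"
```

```text
time_s: 10.37
eef_pos: [0.5963, -0.176, 0.0603]
eef_rot: [0.001, -0.03, 1.0, 0.0]
wrist_force: [-9.5, 4.7, 20.1]
opening: 0.247
time_s: 10.7
eef_pos: [0.5963, -0.176, 0.0603]
eef_rot: [0.0, -0.03, 1.0, 0.0]
wrist_force: [-10.6, 5.7, 23.1]
opening: 0.245
pos [ 0.5963 -0.176   0.0604] shift [ 0.7 -0.2  0.4] turn [0.0001 0.0005 0.0013] F [-11.41   5.55  23.2 ] t 10.8
```

View pics/w6.png

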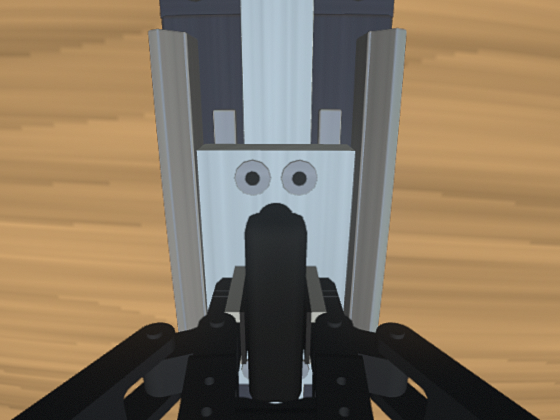

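View pics/s6c.png

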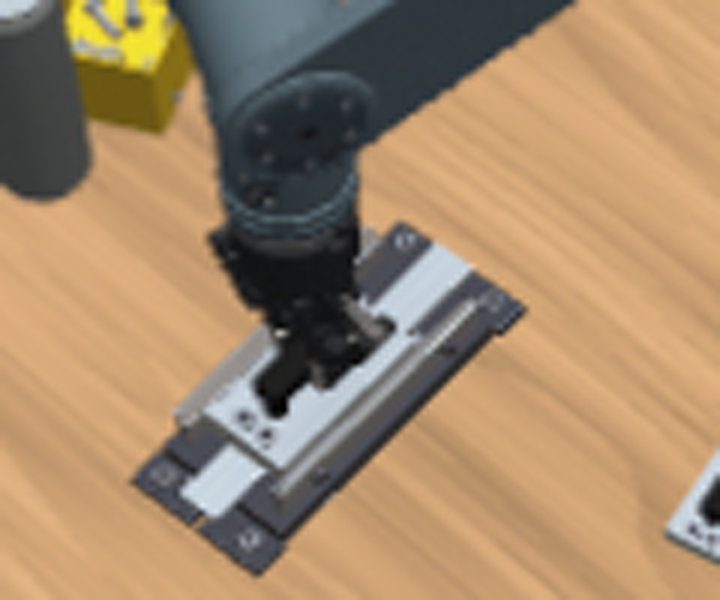

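The cover looks seated. z has stopped at 0.0603 while the force rises, and the view shows it between the rails with lifter bars level with the strip at (225,125) and (330,125). I'll ease the sideways load a little and keep pressing.

```bash
python3 -m jog '[[[0.4,-0.2,3],[0,0,0],0],[[0.8,-0.3,4],[0,0,0],0],[[0.8,-0.3,4],[0,0,0],0],[[0.8,-0.3,4],[0,0,0],0],[[0.8,-0.3,4],[0,0,0],0],[[0.8,-0.3,4],[0,0,0],0]]'
python3 - <<'E'
from h import *
snap('wrist','w7'); go(.5956,-.1763,.06,3.4); o=get_obs();print(o['opening'],o['torque'])
crop('w7',150,90,410,200,3,'w7c')
yaw=np.radians(3.4);ux=np.array([np.cos(yaw),np.sin(yaw)]);uy=np.array([-ux[1],ux[0]])
for n,u,v,h in [('cL',197,151,.041),('cR',354.5,151,.041),('sL',243,100,.023),('sR',313.5,100,.023),('lifL',224,110,.023),('lifR',329,110,.023)]:
    p=atz('w7',u,v,h)[:2]; q=p-np.array([.5995,-.1748]); print(n,'along',(q@ux*1e3).round(1),'lat',(q@uy*1e3).round(1))
for u,v in [(225,128),(330,128),(275,110),(213,165),(340,165)]: print(dep('w7',u,v).round(4))
E
```

```text
time_s: 11.3
eef_pos: [0.5963, -0.176, 0.0603]
eef_rot: [0.001, -0.031, 1.0, 0.0]
wrist_force: [-11.4, 8.0, 28.2]
opening: 0.25
pos [ 0.5963 -0.176   0.0603] shift [ 0.7 -0.2  0.3] turn [0.0001 0.0015 0.0018] F [-11.32   8.27  28.23] t 11.35
0.245958055909195 [ 1.4664619   1.80469698 -0.08472622]
cL along -61.4 lat -32.9
cR along -61.5 lat 30.8
sL along -80.6 lat -15.3
sR along -80.7 lat 15.4
lifL along -76.4 lat -23.7
lifR along -76.5 lat 22.3
[ 0.5324 -0.2024  0.023 ]
[ 0.5296 -0.1557  0.0226]
[ 0.5233 -0.1807  0.0235]
[ 0.5455 -0.2047  0.0413]
[ 0.5423 -0.153   0.0413]
```

View pics/w7c.png

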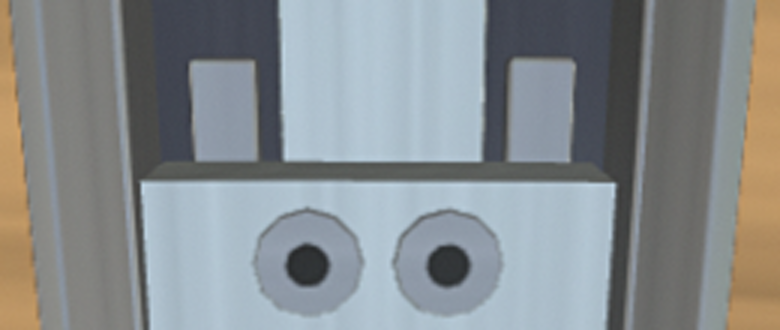

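```bash
python3 -c "
from bench import *
print(hand_in()); o=get_obs(); print(o['time_s'],o['eef_pos'],o['wrist_force'])"
```

```text
the job is handed in; nothing more can be done
None
the job is handed in; nothing more can be done
```

The cover is on the pin, pressed down on the strip and still held by its handle. I handed the job in at about 11.4 s and got no verdict back.

I picked the larger grey cover up by its handle and laid it level on the pin between the rails, about 24 mm short. I then slid it along the rails until it dropped, and pressed it down against the lifter bars.

Last checks before handing in:
- **Height:** the plate top measured 41.3 mm above the bench; fully down is 41 mm. The downward travel had also stopped with the tool at 60.3 mm, against 60 mm expected.
- **Lifter bars:** both measured level with the strip, at 22.6 and 23.0 mm.
- **Position on the pin:** the cover's near end sits 15.0 mm inside the lifter bars' ends, as it should when the bore is centred on the pin. Its yaw matched the jig.
- **Force:** the wrist read about 28 N upward, and the gripper was still closed on the bar.

**Disagreements:**
- The wrist also read a steady sideways load of about 11 N in x and 8 N in y. The small shift I made to ease it did not reduce it; the bore fits closely enough on the pin that it should stay within the 2 mm tolerance.
- The top and scene cameras placed the pin 2–3 mm apart, so I found it by sliding.

I did not measure the drill, spray can, bolt bin and wrench again at the end. The arm's path stayed clear of them and nothing suggested contact.

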